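Close up the module row on the rail

ROBOT

A 6-joint arm with a two-finger parallel gripper is mounted at the origin on the work surface. World frame = base frame: x ahead of the robot, y to its left, z up, the work surface at z = 0. Lengths are in m, angles in rad, forces in N, time in s.
With the tool pointing down it reaches from about 0.35 to 0.975 m from the base axis. Payload 4.9 kg.
Tool frame: the origin (TCP) lies at the very end of the fingers, on their centre line; the grasp point (between the pads) lies 19 mm behind it; x points along the fingers, z is the direction in which the jaws open and shut, and the axes are right-handed (so a half turn about x gives the same grasp; the last joint's range is limited). The gripper opens to 85 mm and grips with 20 to 120 N. Pads are 22 mm wide; open, the fingers measure 114 mm over their backs; the gripper's body (76 mm by 85 mm) begins 54 mm behind the grasp point. The pads swing forward as they close: fully open they stand 13 mm farther back than shut.
Start: joints at [1.07, 0.053, 1.613, -0, 1.476, -0.119], TCP at [0.233, 0.58, 0.231] pointing down, gripper open.
Joint ranges: [-3.01, 3.01], [-1.01, 2.22], [0.06, 2.58], [-1.02, 4.17], [0.09, 2.62], [-3.14, 3.14]. Speed limits (rad/s): [2.57, 2.57, 3.14, 3.14, 3.14, 3.14].

INTERFACE

Orientations are given as a unit quaternion [w, x, y, z].
In Python, from plant import manip, vision, job gives the robot as it stands.
- The arm moves only by the tool servo_tool, never from a script. Its arguments are lists of equal length, an entry for each row: "twist": the turn, a rotation vector about the world's x, y, z in rad, a list of three; "xyz": the shift along the world's x, y, z in cm, a list of three; "fingers": the opening, from 0 (shut) to 1 (fully open). In form: {"twist": [[wx, wy, wz], ...], "xyz": [[x, y, z], ...], "fingers": [fingers, ...]}. A call has 1 to 8 rows; each row shifts and turns the commanded pose from where the row before left it; what a row does not reach is not made up. A row lasts 1/8 s, in which the tool goes at most 62.5 mm and 10.7 degrees, less where a joint would pass 70% of its speed; a pose out of reach is approached as far as the arm can. A call with a gripper value outside its range is refused whole. The fingers move at their own pace and stop on an object; the grip force is fixed at half the most. Time passes only in rows, so rows that do not move let the fingers close. It gives the time, the measured TCP pose, the force and the opening at its end, in the units of the state.
- manip.state(): the state, without advancing time (a new reading comes with each control period).
- vision.grab_frame(name): name is "scene" or "top" or "wrist"; returns the picture (420x560x3 uint8, red, green, blue); there is no depth.
- vision.get_calibration(name): a dict with "camera_matrix" (3x3 intrinsics, pixels), "origin" and "orientation" of the camera in the world; the wrist camera has in their place "mount" (4x4, takes a point from camera to tool coordinates, whose origin is the TCP and whose axes are the tool frame's). Camera axes: x right, y up, looking along -z (the intrinsics and any distortion apply to the point x, -y, -z); pixel columns grow to the right and rows downward; lengths in m; the calibration is good to about 2 mm. A picture is of the moment at which its call begins: read the wrist's pose just before it. get_calibration takes no time and is no camera call.
- job.job_done(): hands the job in, once; it reports no verdict.
Trained networks look in the newest picture that a camera, given by its name, has taken for a name from the list of things; names that differ only in an ending like _2 or _b are one class to them, and where a whole thing is asked for, a point or a joint stands for the part that bears it (a point fixed in the world has none). Each returns a list of dicts, best first, with "score" (0 to 1); they miss things now and then, are a little off and sometimes report something else, mostly with a low value. They report only what shows in the picture. A call takes as long as a camera call.
- vision.spot_in(camera, label): "extent" ([centre column, centre row, width, height] in pixels, round what is visible of it).
The state is a dict: "time": time; "joint_pos": joint angles; "joint_vel": joint speeds; "joint_efforts": joint torques, N m; "tool_pos": TCP position; "tool_rot": TCP orientation; "contact_force": force on the tool from outside, world axes, zero at the start; "ft_torque": the same for the moment, N m; "gripper_width": opening from 0.0 (shut) to 1.0 (fully open).
Only numpy, scipy, OpenCV 4.12 (cv2) and the standard library are available. Lean on these libraries where they do the work, as an engineer would, in place of code of your own. Each camera call takes 0.05 s, during which the arm holds its last target.

TASK

Four modules stand in a touching row on the rail of the mounting plate: from behind its last module, push the row with the fingertips along the rail as one train, steadily and without batting it, until it is fully home against the tall end stop (the low clip is at the other end). Keep the row closed up and every module seated on the rail, never lifted or tipped, and leave the other things lying around where they are. Finish clear of the row.

Things in the scene. Friction and masses are not known exactly. Their poses are not given: they have to be found in the camera images.
- panel: fixed steel plate on the bench, 400 x 240 x 4 mm, aluminium rail down its middle (360 long, 35 wide, top 20 mm above the bench). Origin: centre of the plate's underside. y along the rail (+y roughly to the robot's left, up to 20 degrees askew), x across it, away from the robot, z up. A fixed grey slotted duct, 30 mm wide, top 36 mm above the bench, runs parallel, 95 mm from the rail's middle at -x.
- end_stop: the end stop: tall grey bracket fixed on one end of the rail (either end), 14 mm along the rail, 60 mm across it, top 65 mm above the bench, a screw head on top. On the rail's centre line, 165 mm from the panel's origin; its flat face towards the row is 7 mm from its origin. Origin at bench height under its centre, axes as the panel's.
- end_clip: low grey clip fixed on the other end of the rail, 14 mm along it, only 3 mm proud of the rail's top (23 mm above the bench); not a stop. Origin at bench height under its centre, on the rail's centre line, 165 mm from the panel's origin.
- module_a: grey relay module, dark cover, 27 mm along the rail, 64 mm across it, 54 mm high, at the row's -y end. Like the others it straddles the rail with two feet (1.5 mm side play) and slides; nothing clips it down. End faces flat and square to the rail. Origin: under its centre, level with the underside of its feet, 10 mm above the bench. y along the rail, z up.
- module_b: narrow white terminal module, 18 mm along the rail, 64 mm across it, 54 mm high, on module_a's +y side. The four start touching, a row 99 mm long, with 75 to 140 mm of free rail to the stop and to the clip. End faces flat and square to the rail. Origin: under its centre, level with the underside of its feet, 10 mm above the bench. y along the rail, z up.
- module_c: narrow white terminal module, 18 mm along the rail, 64 mm across it, 54 mm high, on module_b's +y side. The whole row weighs 0.2 to 0.5 kg and takes a few newtons to slide. End faces flat and square to the rail. Origin: under its centre, level with the underside of its feet, 10 mm above the bench. y along the rail, z up.
- module_d: wide grey relay module, dark cover, 36 mm along the rail, 64 mm across it, 54 mm high, at the row's +y end. Lower part (to 32 mm) 64 mm across, above it 40 mm across, as on all four. End faces flat and square to the rail. Origin: under its centre, level with the underside of its feet, 10 mm above the bench. y along the rail, z up.
- spare: spare narrow white terminal module, loose, 18 x 64 x 54 mm, standing on the plate beside the rail, about 85 mm from it on the panel's +x side, near its +y end; origin at the centre of its underside. Leave it alone.
- driver: screwdriver 150 mm long, loose, lying on the plate beside the rail, about 87 mm from it on the panel's +x side, near its -y end; origin under its middle, x towards its tip. Leave it alone.
- board: green circuit board, loose, 100 x 75 x 18 mm, lying on the bench on the robot's right, near its base; origin at the centre of its underside. Leave it alone.
- jar: white jar with a steel lid, 56 mm in diameter, 70 mm high, on the bench to the left; origin at the centre of its underside. Leave it alone.
- mug: white mug, 80 mm in diameter, 90 mm high, on the bench to the right; origin at the centre of its underside. Leave it alone.
- meter: black hand-held meter, 150 x 80 x 40 mm, lying on the bench to the right; origin at the centre of its underside. Leave it alone.
- wrench: steel wrench, 140 mm long, lying on the bench to the left; origin under its middle. Leave it alone.

How it is judged:
At the end, for the whole second after the job is handed in: The module nearest the end stop is within 3 mm of it, neighbouring modules are within 2.5 mm of each other, all four sit on the rail (raised less than 3 mm, tilted less than 0.08 rad, in line with the rail within 0.1 rad) and are at rest (below 10 mm/s) ((horizontal distance between module_a and end_stop below 0.0235 m or horizontal distance between module_d and end_stop below 0.028 m) and horizontal distance between module_a and module_b below 0.025 m and horizontal distance between module_b and module_c below 0.0205 m and horizontal distance between module_c and module_d below 0.0295 m and z of each of module_a, module_b, module_c, module_d in the frame of panel below 0.013 m and angle between each of module_a, module_b, module_c, module_d's own z axis and vertical below 0.08 rad and angle between the y axis of each of module_a, module_b, module_c, module_d and the y axis of panel, either way round below 0.1 rad and linear speed of each of module_a, module_b, module_c, module_d below 0.01 m/s); the robot touches nothing.
It fails at once if the fingers work on one of the two middle modules (over 3 N) instead of pushing from behind (contact force between the fingers and module_b above 3 N or contact force between the fingers and module_c above 3 N).
It fails at once if a module is lifted off the rail or tipped (z of any of module_a, module_b, module_c, module_d in the frame of panel above 0.018 m or angle between any of module_a, module_b, module_c, module_d's own z axis and vertical above 0.3 rad).
It fails at once if the row is pulled apart: gaps between its modules add up to more than 12 mm (horizontal distance between module_a and module_d above 0.0795 m).
It fails at once if the row is batted or shot along the rail (a module faster than 0.35 m/s) (linear speed of any of module_a, module_b, module_c, module_d above 0.35 m/s).
It fails at once if a thing lying around (circuit board, spare module, screwdriver, jar, mug, meter, wrench) is shifted by more than 20 mm (distance of any of board, spare, driver, jar, mug, meter, wrench from where it was at the start of the episode above 0.02 m).
It also fails if it takes over 40 s, if anything falls off the work surface, if the arm or the gripper's body presses on something with over 40 N, if the wrist force passes 120 N, or if a joint passes its speed limit or range.

## Working session

There is one attempt and no reset: what is moved stays moved. The work goes in short steps, Python scripts to look and compute and a tool call to move; the robot and the scene stay as the last step left them, time stands still between calls to the robot, and variables do not carry over. Pictures are saved under pics/ and viewed, and the job is handed in when it is done.

Besides the shell and the picture viewer there is one more tool, called after "Request:" as name(argument=value, ...), one argument or row to a line, values as JSON. servo_tool: Moves the arm, as the interface text tells. Its arguments: {"type":"object","properties":{"twist":{"type":"array","items":{"type":"array","items":{"type":"number"}}},"xyz":{"type":"array","items":{"type":"array","items":{"type":"number"}}},"fingers":{"type":"array","items":{"type":"number"}}},"required":["twist","xyz","fingers"]}

```bash
mkdir -p pics; python3 - <<'E'
from plant import manip, vision, job
import cv2
s=manip.state(); print(s)
for n in ["scene","top","wrist"]:
    im=vision.grab_frame(n); cv2.imwrite(f"pics/{n}0.png",im[:,:,::-1])
    print(n,vision.get_calibration(n))
E
```

```text
{'time': 0.0, 'joint_pos': array([ 1.06998372e+00,  5.33606457e-02,  1.61431270e+00, -2.87628513e-05,
        1.47599927e+00, -1.19026524e-01]), 'joint_vel': array([ 0.00198624, -0.00079568, -0.0002426 ,  0.00054641,  0.00037618,
       -0.00011768]), 'joint_efforts': array([ 2.00478303e-04, -3.93701041e+01, -3.70169771e+01, -8.04427441e-05,
        7.37283641e-03, -4.66688405e-06]), 'tool_pos': array([0.23257852, 0.57943316, 0.23004951]), 'tool_rot': array([ 0.58513546, -0.39639592,  0.58643379,  0.39570466]), 'contact_force': array([-0.7789659 , -0.32066742, -0.78154421]), 'ft_torque': array([-0.00061344, -0.02158751,  0.03954017]), 'gripper_width': 1.0008490239908696}
scene {'camera_matrix': array([[428.83386357,   0.        , 278.09479172],
       [  0.        , 428.83386357, 209.46109641],
       [  0.        ,   0.        ,   1.        ]]), 'origin': array([1.28341506, 0.08473514, 0.80244081]), 'orientation': array([0.61380993, 0.26519649, 0.29202317, 0.68383525])}
top {'camera_matrix': array([[473.38651541,   0.        , 279.88511935],
       [  0.        , 473.38651541, 210.41933694],
       [  0.        ,   0.        ,   1.        ]]), 'origin': array([0.28685063, 0.02224062, 1.52354086]), 'orientation': array([-0.70119553, -0.04919434,  0.04885639,  0.70958988])}
wrist {'camera_matrix': array([[289.79476735,   0.        , 278.37873142],
       [  0.        , 289.79476735, 208.62230743],
       [  0.        ,   0.        ,   1.        ]]), 'mount': array([[-3.72719327e-04,  2.91989835e-01, -9.56421349e-01,
        -1.42285742e-01],
       [-5.22426411e-05,  9.56421409e-01,  2.91989874e-01,
         7.38432773e-02],
       [ 9.99999929e-01,  1.58796247e-04, -3.41222424e-04,
        -4.34439548e-04],
       [ 0.00000000e+00,  0.00000000e+00,  0.00000000e+00,
         1.00000000e+00]])}
```

View pics/scene0.png

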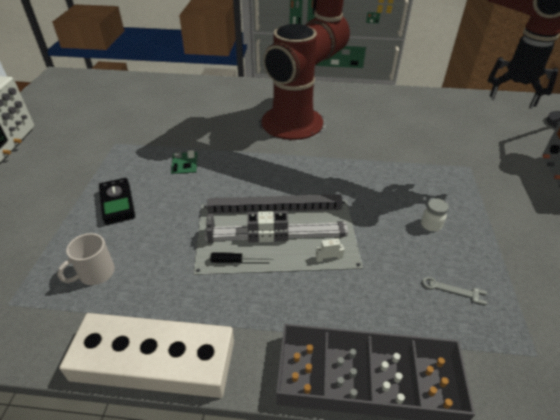

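View pics/top0.png

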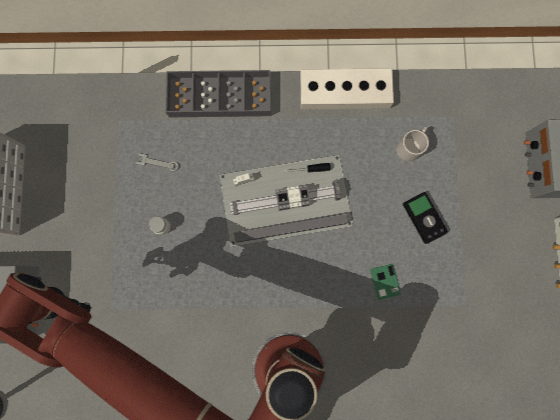

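View pics/wrist0.png

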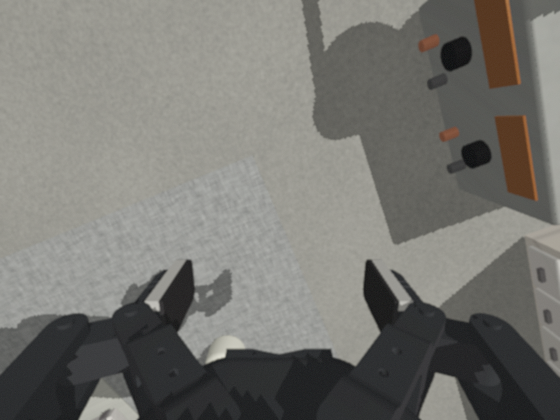

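```bash
python3 - <<'E'
import cv2,numpy as np
im=cv2.imread("pics/top0.png"); c=im[145:255,210:365]; cv2.imwrite("pics/topz.png",cv2.resize(c,None,fx=5,fy=5,interpolation=cv2.INTER_CUBIC))
im=cv2.imread("pics/scene0.png"); c=im[190:280,185:370]; cv2.imwrite("pics/scenez.png",cv2.resize(c,None,fx=4,fy=4,interpolation=cv2.INTER_CUBIC))
E
cat > h.py <<'E'
import numpy as np
from scipy.spatial.transform import Rotation as R
from plant import vision,manip
def q2R(q): return R.from_quat([q[1],q[2],q[3],q[0]]).as_matrix()
def campose(n,s=None):
    c=vision.get_calibration(n)
    if 'mount' in c:
        T=np.eye(4);T[:3,:3]=q2R(s['tool_rot']);T[:3,3]=s['tool_pos'];T=T@c['mount'];return c['camera_matrix'],T[:3,:3],T[:3,3]
    return c['camera_matrix'],q2R(c['orientation']),np.array(c['origin'])
def unproj(n,uv,z,s=None):
    K,Rm,o=campose(n,s); d=np.array([(uv[0]-K[0,2])/K[0,0],-(uv[1]-K[1,2])/K[1,1],-1]); d=Rm@d
    return o+d*(z-o[2])/d[2]
def proj(n,p,s=None):
    K,Rm,o=campose(n,s); c=Rm.T@(np.array(p)-o); return np.array([K[0,2]+K[0,0]*c[0]/-c[2],K[1,2]+K[1,1]*c[1]/c[2]])
E
python3 - <<'E'
from h import *
from plant import vision
for cam in ["top","scene"]:
  vision.grab_frame(cam)
  for l in ["panel","end_stop","end_clip","module_a","module_b","module_d","spare"]:
    for d in vision.spot_in(cam,l)[:4]: print(cam,l,np.round(d['extent'],1),round(d['score'],2), np.round(unproj(cam,d['extent'][:2],0.05),3))
E
```

```text
top panel [285.2 197.9 135.8  91.2] 0.9 [0.532 0.004 0.05 ]
top end_stop [336.1 191.3  10.1  21.8] 0.61 [ 0.552 -0.157  0.05 ]
top end_clip [282.1 199.1   9.1  20.7] 0.52 [0.529 0.014 0.05 ]
top end_clip [235.1 207.8   1.5  12. ] 0.5 [0.503 0.163 0.05 ]
top module_a [297.9 194.4   8.2  21.9] 0.68 [ 0.543 -0.036  0.05 ]
top module_a [303.2 197.1   9.5  22.8] 0.65 [ 0.534 -0.052  0.05 ]
top module_a [291.9 196.3   8.9  20.8] 0.51 [ 0.537 -0.017  0.05 ]
top module_a [283.6 199.2  12.9  19.9] 0.49 [0.528 0.01  0.05 ]
top module_b [297.9 194.4   8.2  21.9] 0.68 [ 0.543 -0.036  0.05 ]
top module_b [303.2 197.1   9.5  22.8] 0.65 [ 0.534 -0.052  0.05 ]
top module_b [291.9 196.3   8.9  20.8] 0.51 [ 0.537 -0.017  0.05 ]
top module_b [283.6 199.2  12.9  19.9] 0.49 [0.528 0.01  0.05 ]
top module_d [297.9 194.4   8.2  21.9] 0.68 [ 0.543 -0.036  0.05 ]
top module_d [303.2 197.1   9.5  22.8] 0.65 [ 0.534 -0.052  0.05 ]
top module_d [291.9 196.3   8.9  20.8] 0.51 [ 0.537 -0.017  0.05 ]
top module_d [283.6 199.2  12.9  19.9] 0.49 [0.528 0.01  0.05 ]
top spare [244.1 181.7  20.2   7.2] 0.58 [0.586 0.134 0.05 ]
scene panel [277.2 234.5 165.   79. ] 0.61 [0.583 0.011 0.05 ]
scene end_stop [211.6 228.2  12.7  28.2] 0.61 [ 0.579 -0.15   0.05 ]
scene module_a [253.  226.9  10.   31.5] 0.89 [ 0.564 -0.05   0.05 ]
scene module_a [281.4 227.6  15.5  32.6] 0.64 [0.559 0.019 0.05 ]
scene module_a [264.1 225.3   8.8  30. ] 0.47 [ 0.555 -0.024  0.05 ]
scene module_b [253.  226.9  10.   31.5] 0.89 [ 0.564 -0.05   0.05 ]
scene module_b [281.4 227.6  15.5  32.6] 0.64 [0.559 0.019 0.05 ]
scene module_b [264.1 225.3   8.8  30. ] 0.47 [ 0.555 -0.024  0.05 ]
scene module_d [253.  226.9  10.   31.5] 0.89 [ 0.564 -0.05   0.05 ]
scene module_d [281.4 227.6  15.5  32.6] 0.64 [0.559 0.019 0.05 ]
scene module_d [264.1 225.3   8.8  30. ] 0.47 [ 0.555 -0.024  0.05 ]
scene spare [330.1 250.4  31.5  21.1] 0.95 [0.619 0.138 0.05 ]
```

View pics/topz.png

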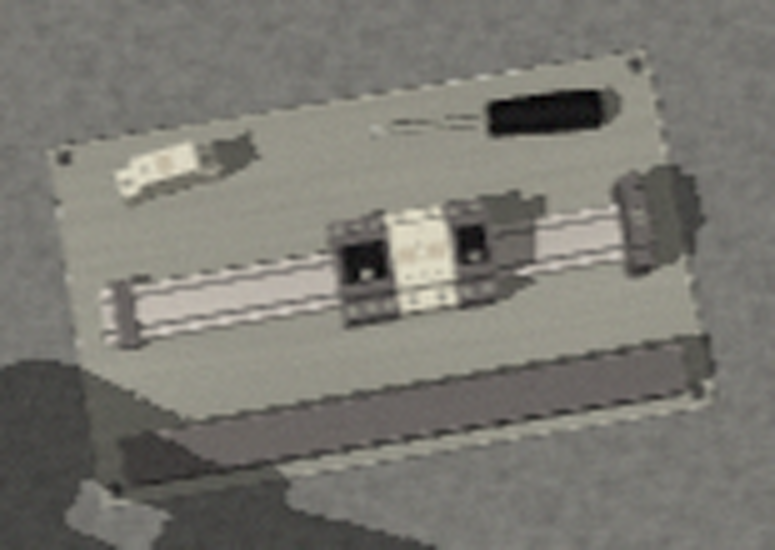

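View pics/scenez.png

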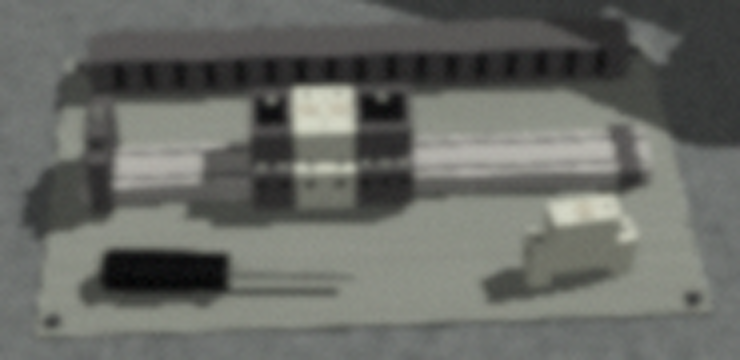

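```bash
python3 - <<'E'
from h import *
f=lambda u,v:(u/5+210-.4,v/5+145-.4)
cs=[(50,150),(646,50),(714,402),(98,492)]
P=np.array([unproj("top",f(*c),.004) for c in cs]); print(np.round(P,4)); print([round(np.linalg.norm(P[i]-P[(i+1)%4]),4) for i in range(4)])
c=P.mean(0); yv=(P[0]-P[1])+(P[3]-P[2]); yv/=np.linalg.norm(yv); print("centre",c,yv,np.degrees(np.arctan2(-yv[0],yv[1])))
for nm,uv,z in [("clip",(126,313),.023),("stop top",(638,222),.065),("row left top corner",(330,226),.042),("row left low-x corner",(347,325),.042),("a right",(497,297),.042),("a right up",(480,200),.042)]:
    p=unproj("top",f(*uv),z); d=p-c; print(nm,np.round(p,4),"along",round(d@yv,4),"across",round(d@np.array([yv[1],-yv[0],0]),4))
E
```

```text
[[ 0.6199  0.2178  0.004 ]
 [ 0.6825 -0.1746  0.004 ]
 [ 0.4488 -0.2117  0.004 ]
 [ 0.3954  0.1857  0.004 ]]
[np.float64(0.3973), np.float64(0.2366), np.float64(0.4009), np.float64(0.2268)]
centre [0.53665254 0.0043035  0.004     ] [-0.14515576  0.98940882  0.        ] 8.346298818753134
clip [0.5086 0.166  0.023 ] along 0.1641 across -0.0043
stop top [ 0.5561 -0.1585  0.065 ] along -0.1639 across -0.0044
row left top corner [0.5601 0.0346 0.042 ] along 0.0265 across 0.0276
row left low-x corner [0.4964 0.0245 0.042 ] along 0.0258 across -0.0369
a right [ 0.5132 -0.0707  0.042 ] along -0.0708 across -0.0341
a right up [ 0.5758 -0.0611  0.042 ] along -0.0704 across 0.0292
```

```bash
python3 - <<'E'
from h import *
s=manip.state(); T=q2R(s['tool_rot']); print(s['time']); print(np.round(T,4), s['tool_pos'])
th=np.radians(8.33); yv=np.array([-np.sin(th),np.cos(th),0]); xv=np.array([yv[1],-yv[0],0]); c=np.array([.5324,.0038,0])
for sg in (1,-1):
    Rt=np.column_stack([[0,0,-1],sg*yv,np.cross([0,0,-1],sg*yv)])
    print(sg,np.round(R.from_matrix(Rt@T.T).as_rotvec(),4))
for a,z in [(.07,.15),(.07,.027),(.026,.027),(-.059,.027)]:
    print(a,np.round(c+a*yv+[0,0,z],4))
E
```

```text
0.95
[[-0.     -0.928   0.3726]
 [-0.      0.3726  0.928 ]
 [-1.      0.     -0.    ]] [0.23285502 0.57997871 0.23130507]
1 [-0.     -0.     -1.0436]
-1 [ 0.    -0.     2.098]
0.07 [0.5223 0.0731 0.15  ]
0.07 [0.5223 0.0731 0.027 ]
0.026 [0.5286 0.0295 0.027 ]
-0.059 [ 0.5409 -0.0546  0.027 ]
```

Request:
servo_tool(
  twist=[
    [0,0,-0.065],
    [0,0,-0.065],
    [0,0,-0.065],
    [0,0,-0.065],
    [0,0,-0.065],
    [0,0,-0.065],
    [0,0,-0.065],
    [0,0,-0.065],
  ],
  xyz=[
    [1.8,-3.1,0],
    [1.8,-3.1,0],
    [1.8,-3.1,0],
    [1.8,-3.1,0],
    [1.8,-3.1,0],
    [1.8,-3.1,0],
    [1.8,-3.1,0],
    [1.8,-3.1,0],
  ],
  fingers=[0,0,0,0,0,0,0,0],
)

```text
time: 1.95
tool_pos: [0.3774, 0.331, 0.2315]
tool_rot: [0.668, -0.231, 0.668, 0.231]
contact_force: [0.3, 0.8, -0.1]
gripper_width: -0.002
```

Request:
servo_tool(
  twist=[
    [0,0,-0.065],
    [0,0,-0.065],
    [0,0,-0.065],
    [0,0,-0.065],
    [0,0,-0.065],
    [0,0,-0.065],
    [0,0,-0.065],
    [0,0,-0.069],
  ],
  xyz=[
    [1.8,-3.1,-1],
    [1.8,-3.1,-1],
    [1.8,-3.1,-1],
    [1.8,-3.1,-1],
    [1.8,-3.1,-1],
    [1.8,-3.1,-1],
    [1.8,-3.1,-1],
    [1.8,-3.1,-1],
  ],
  fingers=[0,0,0,0,0,0,0,0],
)

```text
time: 2.95
tool_pos: [0.5215, 0.0829, 0.1512]
tool_rot: [0.706, -0.05, 0.705, 0.05]
contact_force: [0.6, -0.1, -0.1]
gripper_width: -0.005
```

Request:
servo_tool(
  twist=[
    [0,0,0],
    [0,0,0],
  ],
  xyz=[
    [0,0,0],
    [0,0,0],
  ],
  fingers=[0,0],
)

```text
time: 3.2
tool_pos: [0.5207, 0.0843, 0.1514]
tool_rot: [0.705, -0.051, 0.705, 0.051]
contact_force: [-0.4, 0.3, 0.6]
gripper_width: -0.003
```

```bash
python3 - <<'E'
from h import *
import cv2
s=manip.state(); print(s['time'],s['tool_pos'],np.round(q2R(s['tool_rot']),3),s['contact_force'],s['gripper_width'])
for n in ["wrist","top","scene"]:
    im=vision.grab_frame(n)[:,:,::-1]
    if n=="top": im=cv2.resize(im[145:255,200:365],None,fx=4.8,fy=4.8,interpolation=cv2.INTER_CUBIC)
    if n=="scene": im=cv2.resize(im[130:290,160:380],None,fx=3.6,fy=3.6,interpolation=cv2.INTER_CUBIC)
    cv2.imwrite(f"pics/{n}1.png",im)
th=np.radians(8.33); yv=np.array([-np.sin(th),np.cos(th),0]); xv=np.array([yv[1],-yv[0],0]); c=np.array([.5324,.0038,0])
for nm,a,b,z in [("clip",.165,0,.023),("rowend top",.026,0,.064),("rowend 64",.026,.032,.042),("rowend -64",.026,-.032,.042)]:
    print(nm,np.round(proj("wrist",c+a*yv+b*xv+[0,0,z],s),1))
E
```

```text
3.2 [0.52073526 0.08427559 0.15144337] [[-0.    -0.145  0.989]
 [ 0.     0.989  0.145]
 [-1.     0.    -0.   ]] [-0.38284061  0.27142598  0.60322785] -0.003197474711594177
clip [277.8 108.6]
rowend top [277.8 272.2]
rowend 64 [311.2 260.8]
rowend -64 [244.6 260.8]
```

View pics/wrist1.png

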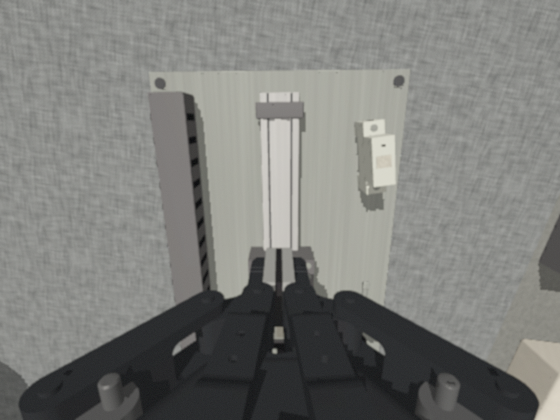

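View pics/scene1.png

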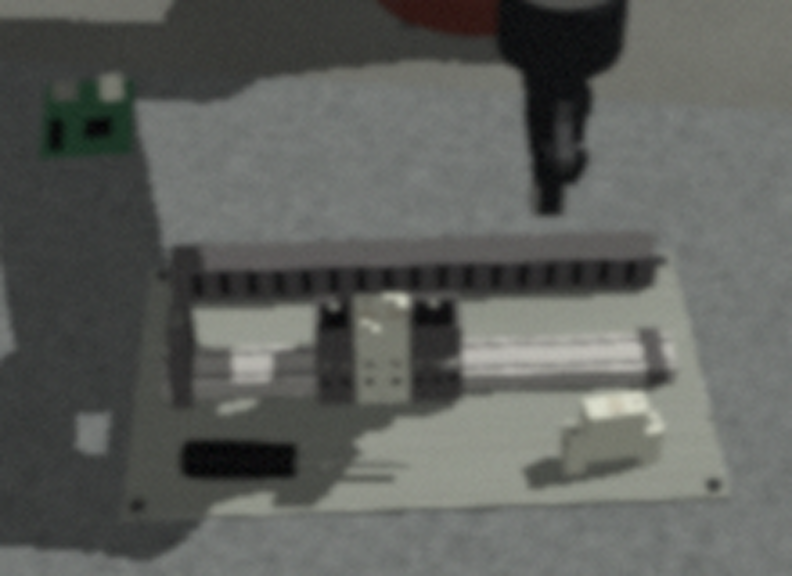

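View pics/top1.png

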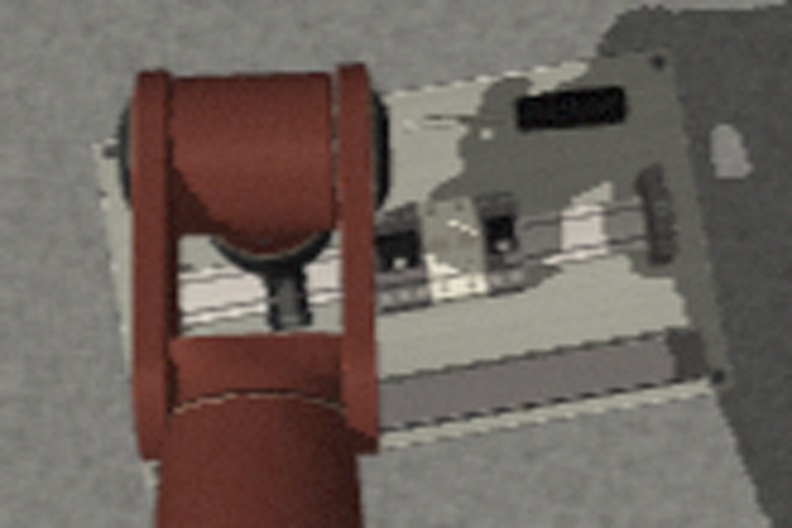

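```bash
python3 - <<'E'
from h import *
import cv2
im=cv2.imread("pics/wrist1.png"); g=cv2.cvtColor(im,cv2.COLOR_BGR2GRAY)
s=manip.state(); print(s['time'])
L=[]
for r in range(124,246,10):
    row=cv2.GaussianBlur(g[r-3:r+4],(1,7),0).mean(0)[240:325]; d=np.diff(row)
    l=240+np.argmax(d[:42]); rr=240+42+np.argmin(d[42:]); 
    c=unproj("wrist",((l+rr)/2+.5,r),.02,s); L.append(c); print(r,l,rr,np.round(c,4))
L=np.array(L); p=np.polyfit(L[:,1],L[:,0],1); print(np.degrees(np.arctan(-p[0])), [ (y,round(np.polyval(p,y),4)) for y in (.084,.03,-.06,-.16)])
E
```

```text
3.35
124 268 298 [0.5155 0.1553 0.02  ]
134 269 298 [0.5173 0.1467 0.02  ]
144 269 298 [0.5186 0.1378 0.02  ]
154 269 298 [0.52   0.1288 0.02  ]
164 269 289 [0.5172 0.1189 0.02  ]
174 269 289 [0.5186 0.1095 0.02  ]
184 269 289 [0.5201 0.0999 0.02  ]
194 270 289 [0.522  0.0902 0.02  ]
204 270 297 [0.5274 0.0807 0.02  ]
214 270 297 [0.529  0.0705 0.02  ]
224 270 297 [0.5306 0.06   0.02  ]
234 270 297 [0.5322 0.0494 0.02  ]
244 271 297 [0.5344 0.0385 0.02  ]
9.228198856760521 [(0.084, np.float64(0.5257)), (0.03, np.float64(0.5345)), (-0.06, np.float64(0.5491)), (-0.16, np.float64(0.5654))]
```

Request:
servo_tool(
  twist=[
    [-0.0125,-0.0018,0],
    [-0.0125,-0.0018,0],
    [-0.0125,-0.0018,0],
    [-0.0125,-0.0018,0],
    [0,0,0],
    [0,0,0],
    [0,0,0],
    [0,0,0],
  ],
  xyz=[
    [0.1,0,-2.0],
    [0.05,0,-2.5],
    [0,0,-2.5],
    [0,0,-2.0],
    [0,0,-1.5],
    [0,0,-1.0],
    [0,0,-0.5],
    [0,0,0],
  ],
  fingers=[0,0,0,0,0,0,0,0],
)

```text
time: 4.35
tool_pos: [0.5225, 0.0839, 0.0314]
tool_rot: [0.706, -0.069, 0.704, 0.033]
contact_force: [-0.4, 1.2, 0.2]
gripper_width: -0.0
```

```bash
python3 - <<'E'
from h import *
import cv2
s=manip.state(); print(s['time'],s['tool_pos'],np.round(q2R(s['tool_rot']),3),s['contact_force'])
for n in ["wrist","scene"]:
    im=vision.grab_frame(n)[:,:,::-1]
    if n=="scene": im=cv2.resize(im[150:290,170:380],None,fx=3.7,fy=3.7,interpolation=cv2.INTER_CUBIC)
    cv2.imwrite(f"pics/{n}2.png",im)
E
```

```text
4.35 [0.52251033 0.08392708 0.03141988] [[ 0.007 -0.144  0.99 ]
 [-0.05   0.988  0.144]
 [-0.999 -0.05   0.   ]] [-0.39833309  1.15733556  0.17548896]
```

View pics/wrist2.png

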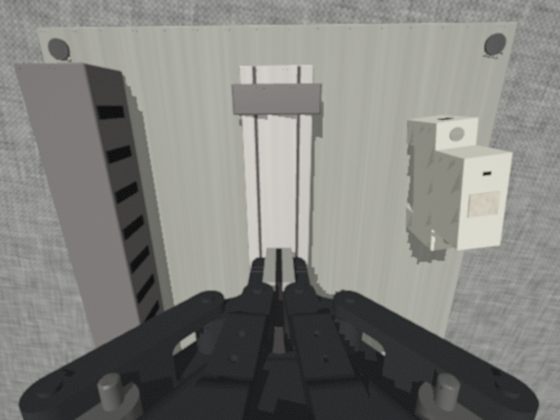

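View pics/scene2.png

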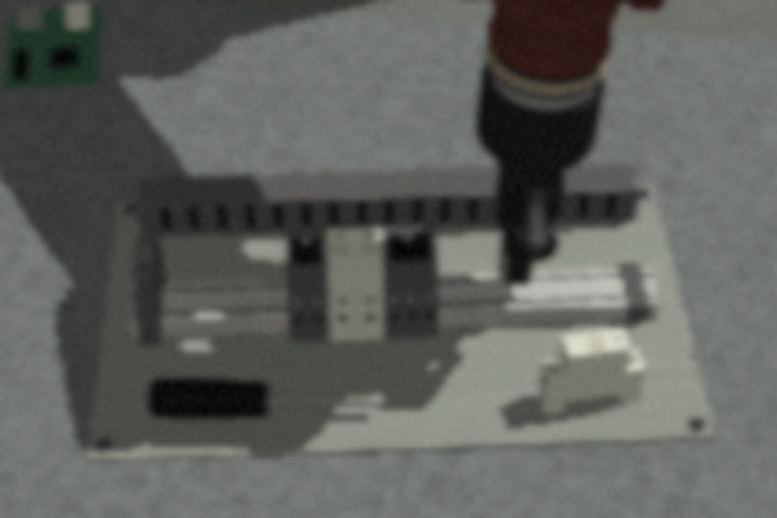

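Request:
servo_tool(
  twist=[
    [0,0,0],
    [0,0,0],
    [0,0,0],
    [0,0,0],
    [0,0,0],
    [0,0,0],
    [0,0,0],
    [0,0,0],
  ],
  xyz=[
    [0,0,-0.4],
    [0.075,-0.5,0],
    [0.075,-0.5,0],
    [0.075,-0.5,0],
    [0.075,-0.5,0],
    [0.075,-0.5,0],
    [0.075,-0.5,0],
    [0.03,-0.2,0],
  ],
  fingers=[0,0,0,0,0,0,0,0],
)

```text
time: 5.45
tool_pos: [0.5272, 0.0516, 0.0273]
tool_rot: [0.706, -0.069, 0.704, 0.033]
contact_force: [-0.8, -0.5, -0.3]
gripper_width: 0.003
```

Request:
servo_tool(
  twist=[
    [0,0,0],
    [0,0,0],
    [0,0,0],
    [0,0,0],
  ],
  xyz=[
    [0.03,-0.2,0],
    [0.03,-0.2,0],
    [0.03,-0.2,0],
    [0.03,-0.2,0],
  ],
  fingers=[0,0,0,0],
)

```text
time: 5.95
tool_pos: [0.5284, 0.0439, 0.0273]
tool_rot: [0.706, -0.069, 0.704, 0.033]
contact_force: [0.0, 0.1, -0.1]
gripper_width: -0.0
```

Request:
servo_tool(
  twist=[
    [0,0,0],
    [0,0,0],
    [0,0,0],
    [0,0,0],
  ],
  xyz=[
    [0.03,-0.2,0],
    [0.03,-0.2,0],
    [0.03,-0.2,0],
    [0.03,-0.2,0],
  ],
  fingers=[0,0,0,0],
)

```text
time: 6.45
tool_pos: [0.5295, 0.0361, 0.0273]
tool_rot: [0.706, -0.069, 0.704, 0.034]
contact_force: [0.2, 1.7, 0.6]
gripper_width: 0.005
```

Request:
servo_tool(
  twist=[
    [0,0,0],
    [0,0,0],
    [0,0,0],
    [0,0,0],
    [0,0,0],
  ],
  xyz=[
    [0.03,-0.2,0],
    [0.03,-0.2,0],
    [0.03,-0.2,0],
    [0.03,-0.2,0],
    [0.03,-0.2,0],
  ],
  fingers=[0,0,0,0,0],
)

```text
time: 7.08
tool_pos: [0.5311, 0.0259, 0.0273]
tool_rot: [0.706, -0.069, 0.704, 0.033]
contact_force: [-0.5, 2.3, -0.2]
gripper_width: -0.0
```

```bash
python3 - <<'E'
from h import *
import cv2
s=manip.state(); print(s['time'],s['tool_pos'],s['contact_force'])
for n in ["scene","top"]:
    im=vision.grab_frame(n)[:,:,::-1]
    if n=="top": im=im[145:255,200:365]
    if n=="scene": im=im[170:280,180:370]
    im=cv2.resize(im,None,fx=4.2,fy=4.2,interpolation=cv2.INTER_CUBIC)
    cv2.imwrite(f"pics/{n}3.png",im)
E
```

```text
7.075 [0.53108117 0.0258521  0.02728161] [-0.54859938  2.31647919 -0.17112019]
```

View pics/scene3.png

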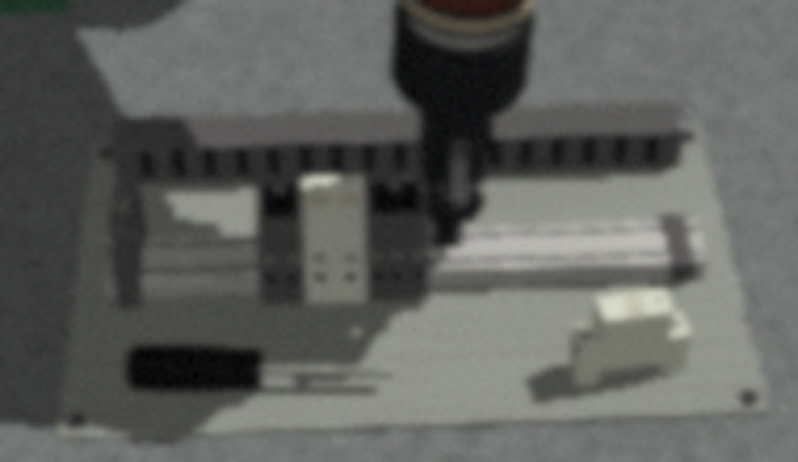

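View pics/top3.png

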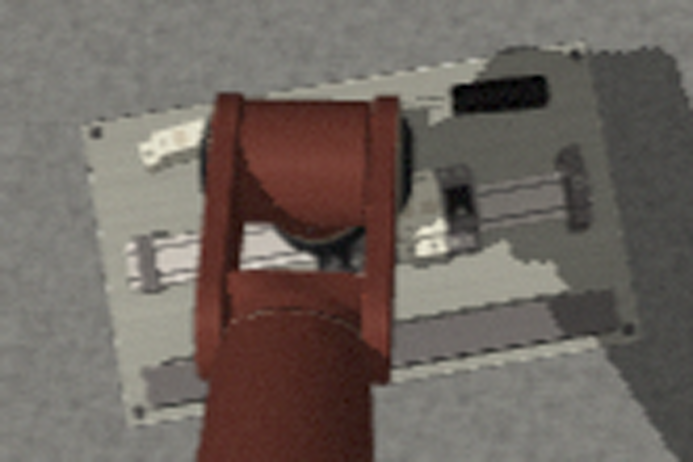

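Request:
servo_tool(
  twist=[
    [0,0,0],
    [0,0,0],
    [0,0,0],
    [0,0,0],
    [0,0,0],
    [0,0,0],
    [0,0,0],
    [0,0,0],
  ],
  xyz=[
    [0.03,-0.2,0],
    [0.04,-0.25,0],
    [0.045,-0.3,0],
    [0.045,-0.3,0],
    [0.045,-0.3,0],
    [0.045,-0.3,0],
    [0.045,-0.3,0],
    [0.045,-0.3,0],
  ],
  fingers=[0,0,0,0,0,0,0,0],
)

```text
time: 8.18
tool_pos: [0.5345, 0.0033, 0.0273]
tool_rot: [0.706, -0.069, 0.704, 0.033]
contact_force: [0.3, 2.0, 1.3]
gripper_width: -0.003
```

Request:
servo_tool(
  twist=[
    [0,0,0],
    [0,0,0],
    [0,0,0],
    [0,0,0],
    [0,0,0],
    [0,0,0],
    [0,0,0],
    [0,0,0],
  ],
  xyz=[
    [0.045,-0.3,0],
    [0.045,-0.3,0],
    [0.045,-0.3,0],
    [0.045,-0.3,0],
    [0.045,-0.3,0],
    [0.045,-0.3,0],
    [0.04,-0.25,0],
    [0.03,-0.2,0],
  ],
  fingers=[0,0,0,0,0,0,0,0],
)

```text
time: 9.18
tool_pos: [0.5379, -0.0192, 0.0273]
tool_rot: [0.706, -0.069, 0.704, 0.033]
contact_force: [0.1, 1.5, 0.3]
gripper_width: 0.003
```

```bash
python3 - <<'E'
from h import *
import cv2
s=manip.state(); print(s['time'],s['tool_pos'],s['contact_force'])
for n in ["scene","top"]:
    im=vision.grab_frame(n)[:,:,::-1]
    if n=="top": im=im[145:255,200:365]
    if n=="scene": im=im[170:280,180:370]
    im=cv2.resize(im,None,fx=4.2,fy=4.2,interpolation=cv2.INTER_CUBIC)
    cv2.imwrite(f"pics/{n}4.png",im)
E
```

```text
9.175 [ 0.53785539 -0.01919029  0.02728435] [0.09557836 1.49148083 0.26690057]
```

View pics/scene4.png

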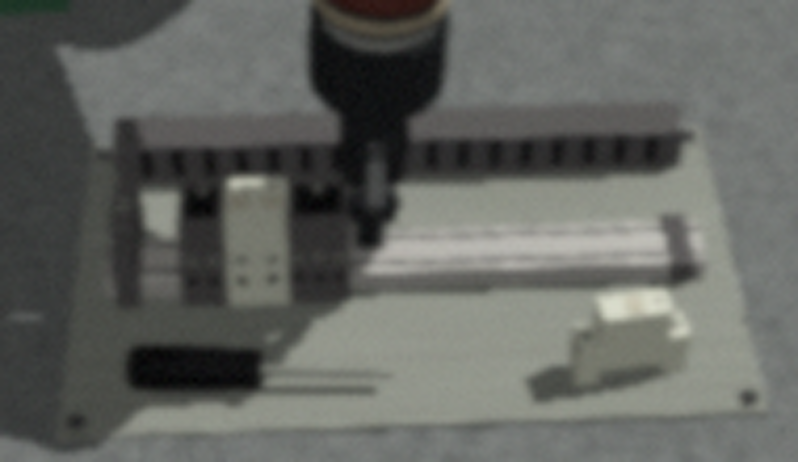

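View pics/top4.png

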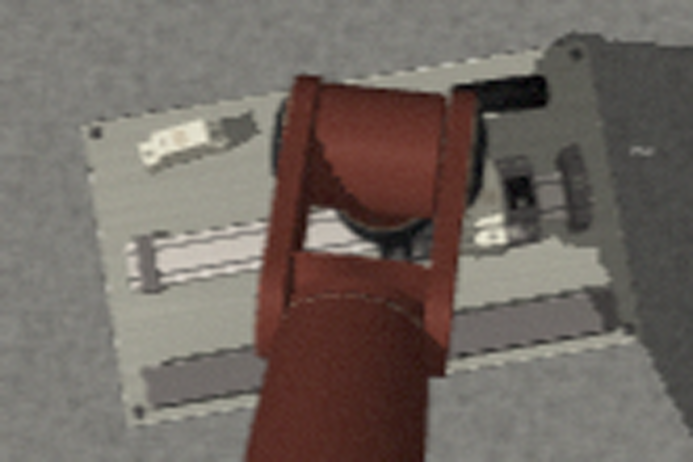

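Request:
servo_tool(
  twist=[
    [0,0,0],
    [0,0,0],
    [0,0,0],
    [0,0,0],
    [0,0,0],
    [0,0,0],
    [0,0,0],
    [0,0,0],
  ],
  xyz=[
    [0.03,-0.2,0],
    [0.04,-0.25,0],
    [0.04,-0.25,0],
    [0.04,-0.25,0],
    [0.04,-0.25,0],
    [0.03,-0.2,0],
    [0.03,-0.2,0],
    [0.03,-0.2,0],
  ],
  fingers=[0,0,0,0,0,0,0,0],
)

```text
time: 10.28
tool_pos: [0.5407, -0.0371, 0.0273]
tool_rot: [0.706, -0.069, 0.704, 0.033]
contact_force: [0.3, 2.3, -0.7]
gripper_width: 0.002
```

Request:
servo_tool(
  twist=[
    [0,0,0],
    [0,0,0],
    [0,0,0],
  ],
  xyz=[
    [0.015,-0.1,0],
    [0.015,-0.1,0],
    [0.015,-0.1,0],
  ],
  fingers=[0,0,0],
)

```text
time: 10.65
tool_pos: [0.5411, -0.04, 0.0273]
tool_rot: [0.706, -0.069, 0.704, 0.033]
contact_force: [-1.1, 2.0, 0.4]
gripper_width: -0.003
```

Request:
servo_tool(
  twist=[
    [0,0,0],
    [0,0,0],
  ],
  xyz=[
    [0.015,-0.1,0],
    [0.015,-0.1,0],
  ],
  fingers=[0,0],
)

```text
time: 10.9
tool_pos: [0.5414, -0.042, 0.0273]
tool_rot: [0.706, -0.069, 0.704, 0.033]
contact_force: [0.1, 1.9, 0.3]
gripper_width: 0.001
```

Request:
servo_tool(
  twist=[
    [0,0,0],
    [0,0,0],
  ],
  xyz=[
    [0.015,-0.1,0],
    [0.015,-0.1,0],
  ],
  fingers=[0,0],
)

```text
time: 11.15
tool_pos: [0.5417, -0.0439, 0.0273]
tool_rot: [0.706, -0.069, 0.704, 0.034]
contact_force: [-1.3, 5.1, 1.6]
gripper_width: -0.004
```

```bash
python3 - <<'E'
from h import *
import cv2
s=manip.state(); print(s['time'],s['tool_pos'],s['contact_force'])
im=vision.grab_frame("scene")[:,:,::-1][190:270,190:320]
cv2.imwrite("pics/scene5.png",cv2.resize(im,None,fx=6,fy=6,interpolation=cv2.INTER_CUBIC))
E
```

```text
11.15 [ 0.5416677  -0.04389755  0.02728343] [-1.31159715  5.12148748  1.58994786]
```

View pics/scene5.png

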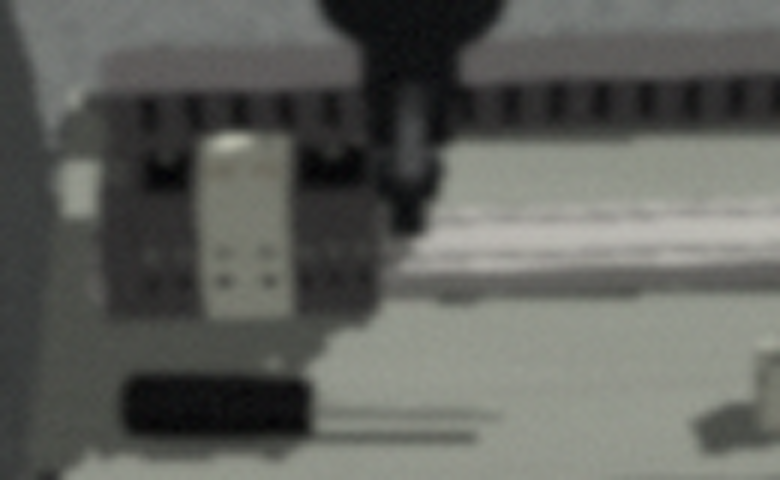

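Request:
servo_tool(
  twist=[
    [0,0,0],
    [0,0,0],
  ],
  xyz=[
    [0.008,-0.05,0],
    [0,0,0],
  ],
  fingers=[0,0],
)

```text
time: 11.45
tool_pos: [0.5417, -0.0439, 0.0273]
tool_rot: [0.706, -0.069, 0.704, 0.034]
contact_force: [-0.9, 5.4, 1.7]
gripper_width: 0.0
```

Request:
servo_tool(
  twist=[
    [0,0,0],
    [0,0,0],
  ],
  xyz=[
    [0.008,-0.05,0],
    [0,0,0],
  ],
  fingers=[0,0],
)

```text
time: 11.7
tool_pos: [0.5417, -0.044, 0.0273]
tool_rot: [0.706, -0.068, 0.704, 0.034]
contact_force: [-0.9, 6.9, 1.6]
gripper_width: -0.001
```

Request:
servo_tool(
  twist=[
    [0,0,0],
    [0,0,0],
    [0,0,0],
    [0,0,0],
    [0,0,0],
    [0,0,0],
    [0,0,0],
    [0,0,0],
  ],
  xyz=[
    [-0.015,0.1,0],
    [-0.03,0.2,0],
    [-0.06,0.4,0],
    [-0.12,0.8,0],
    [-0.15,1.0,0],
    [-0.15,1.0,0],
    [-0.15,1.0,0],
    [-0.15,1.0,0],
  ],
  fingers=[0,0,0,0,0,0,0,0],
)

```text
time: 12.7
tool_pos: [0.5335, 0.0108, 0.0273]
tool_rot: [0.706, -0.069, 0.704, 0.033]
contact_force: [-0.3, -0.2, -0.0]
gripper_width: 0.003
```

Request:
servo_tool(
  twist=[
    [0,0,0],
    [0,0,0],
    [0,0,0],
    [0,0,0],
    [0,0,0],
    [0,0,0],
    [0,0,0],
    [0,0,0],
  ],
  xyz=[
    [0,0.5,1],
    [0,1,2],
    [0,1,2.5],
    [0,1,2.5],
    [0,1,2.5],
    [0,1.5,2.5],
    [0,2,2],
    [0,0,0],
  ],
  fingers=[0,0,0,0,0,0,0,0],
)

```text
time: 13.7
tool_pos: [0.5349, 0.0913, 0.1798]
tool_rot: [0.708, -0.07, 0.702, 0.034]
contact_force: [0.2, -0.7, 0.5]
gripper_width: 0.0
```

```bash
python3 - <<'E'
from h import *
import cv2
s=manip.state(); print(s['time'],s['tool_pos'],s['contact_force'])
im=vision.grab_frame("scene")[:,:,::-1][190:270,190:320]
cv2.imwrite("pics/scene6.png",cv2.resize(im,None,fx=6,fy=6,interpolation=cv2.INTER_CUBIC))
im=vision.grab_frame("top")[:,:,::-1][145:255,210:365]
cv2.imwrite("pics/top6.png",cv2.resize(im,None,fx=5,fy=5,interpolation=cv2.INTER_CUBIC))
E
```

```text
13.7 [0.53488117 0.09128916 0.17980217] [ 0.17478207 -0.65367375  0.46664959]
```

View pics/scene6.png

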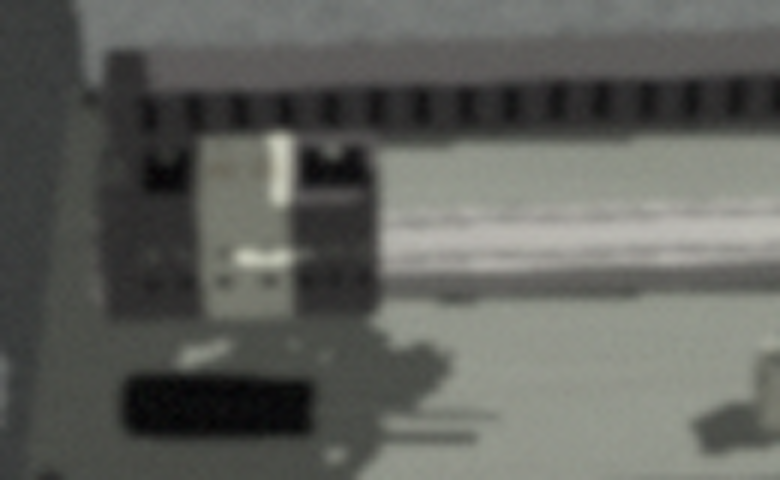

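View pics/top6.png

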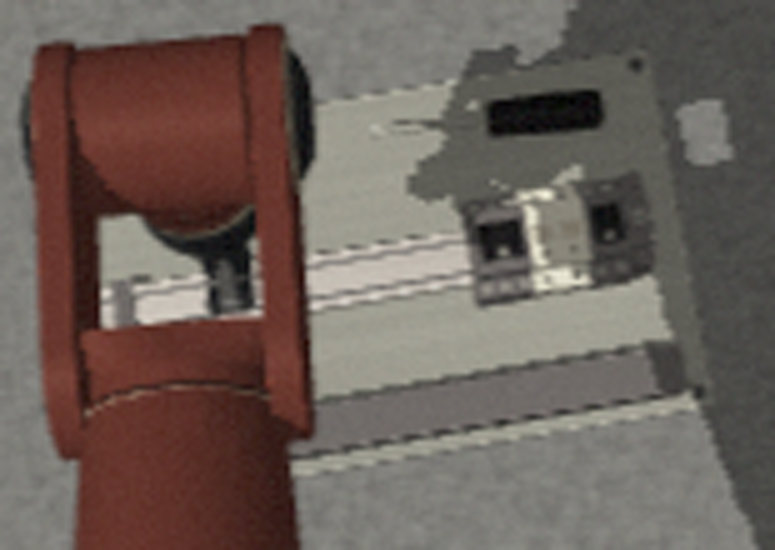

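```bash
python3 - <<'E'
from h import *
from plant import job
f=lambda u,v:(u/5+210-.4,v/5+145-.4)
th=np.radians(8.4); yv=np.array([-np.sin(th),np.cos(th),0]); c=np.array([.5324,.0038,0])
for uv in [(463,208),(479,305)]: print(round((unproj("top",f(*uv),.042)-c)@yv,4),"expect -0.059")
print(manip.state()['time']); print(job.job_done())
E
```

```text
-0.059 expect -0.059
-0.0588 expect -0.059
13.8
the job is handed in; nothing more can be done
None
```

I pushed the row along the rail with closed fingertips behind module_d, at about 15–25 mm/s, until it was home against the tall end stop at the -y end. Then I backed straight off along the rail, lifted clear and handed the job in at 13.8 s.

- **At the stop:** pushing took about 2 N. The force then rose to about 7 N while the fingertips stopped moving, which means the row was home.
- **Row position:** in the last top picture the row's rear face is at -59 mm along the rail, measured from the panel's centre. That is where it should be for a closed-up row touching the stop. I see no gaps between modules or at the stop, and nothing looks tilted.
- **Other checks:** the spare module and screwdriver look unmoved in the last pictures. I did not measure the jar, mug, meter, wrench or board again, but the arm never went low near them. The tool read no contact force at the end.
- **Disagreements:**
  - An edge fit in the wrist picture gave the rail angle as 9.2° against 8.3° from the top camera. The fit was noisy, so I pushed along about 8.5°.
  - The network also reported a false `end_clip` on the row itself, which I ignored.

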